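Line up the cake moulds on the heater and set it to two dots

ROBOT

A 7-joint arm with a two-finger parallel gripper is mounted at the origin on the work surface. World frame = base frame: x ahead of the robot, y to its left, z up, the work surface at z = 0. Lengths are in mm, angles in rad, forces in N, time in s.
With the tool pointing down it reaches from about 425 to 950 mm from the base axis. Payload 4.7 kg.
Tool frame: the origin (TCP) lies on the centre line of the jaws, within the pads' length; the fingertips stand ctrl.nose_length ahead of it and the grasp point (between the pads) lies 2 mm behind it (ctrl.nose_length is the distance from the TCP to the fingertips, in mm); z points along the fingers, y is the line along which they close (so a half turn about z gives the same grasp; the last joint's range is limited). The gripper opens to 85 mm and grips with 20 to 120 N. Pads are 22 mm wide; open, the fingers measure 114 mm over their backs; the gripper's body (76 mm by 85 mm) begins 54 mm behind the grasp point. The pads swing forward as they close: fully open they stand 13 mm farther back than shut.
Start: joints at [1.318, 0.469, -0.049, 1.532, 0.024, 1.141, -0.082], TCP at [149.852, -658.172, 248.335] pointing down, gripper open.
Joint ranges: [-2.59, 2.59], [-0.33, 1.99], [-1.39, 1.29], [0.1, 2.45], [-1.04, 4.18], [0.21, 1.99], [-2.66, 2.66]. Speed limits (rad/s): [2.57, 2.57, 3.14, 3.14, 3.14, 3.14, 3.14].

INTERFACE

Orientations are given as a 3x3 rotation matrix whose columns are the frame's x, y, z axes.
In Python, from plant import monitor, imaging, ctrl gives the robot as it stands. The module is installed in compiled form; this text tells all that it offers.
- The arm moves only by the tool apply_moves, never from a script. Its argument "steps" is a list of rows, each a list of 4 numbers: the shift along the tool's x, y, z in cm, then the turn about the tool's z in degrees. In form: [[tx, ty, tz, yaw], ...]. A call has 1 to 5 rows; each row is the pose to reach, as a shift and turn from the pose commanded when the call began, along the tool's axes at that moment; what a row does not reach only later rows make up. A row lasts 1/8 s, in which the tool goes at most 62.5 mm and 10.7 degrees, less where a joint would pass 70% of its speed; a pose out of reach is approached as far as the arm can. A call with a gripper value outside its range is refused whole. "grip" is the finger opening in cm, from 0 to 8.54, set as the call begins (left out, the last holds). The fingers move at their own pace and stop on an object; "grip_force" is the grip in N (left out, the last holds). Time passes only in rows, so rows that repeat a pose let the fingers close. It gives the time, the measured TCP pose, the force, the opening and the grip force at its end, in the units of the state.
- monitor.state(): the state, without advancing time (a new reading comes with each control period).
- imaging.get_image(name): name is "scene" or "top"; returns a dict with "color" (420x560x3 uint8, red, green, blue), "fov_y" (degrees; the focal length in pixels is half the picture's height over the tangent of half this angle, whatever the lens; pixels are square), "cx", "cy" (the principal point, pixels), "world_from_camera" (4x4, takes a point from camera to world coordinates). Camera axes: x right, y down, z forward; pixel columns grow to the right and rows downward; lengths in mm; the calibration is good to about 2 mm. A picture is of the moment at which its call begins. There is no depth.
- ctrl.job_done(): hands the job in; it is judged then, once.
The state is a dict: "clock": time; "q": joint angles; "joint_velocities": joint speeds; "joint_torque": joint torques, N m; "ee_pos": TCP position; "orientation": TCP orientation; "force": force on the tool from outside, world axes, zero at the start; "ft_torque": the same for the moment, N m; "opening": opening from 0.0 (shut) to 1.0 (fully open); "grasp_force": force on a finger pad.
Only numpy, scipy, OpenCV 4.12 (cv2) and the standard library are available. Lean on these libraries where they do the work, as an engineer would, in place of code of your own. Each camera call takes 0.05 s, during which the arm holds its last target. There are 200 camera calls.

TASK

Get the mould heater ready for baking: set the three cake moulds in a neat row on its plate, one centred and square on each copper mark. Then turn the white dial on the sloping panel to the two yellow dots, so that it clicks in there. Keep the moulds upright and leave the things around them where they are.

Things in the scene. Friction and masses are not known exactly. Their poses are not given: they have to be found in the camera images.
- hob: mould heater: grey box 255 mm deep (x) x 470 mm wide (y), level steel plate 100 mm above the table; origin on the table under the middle mark. At its left (+y) end a control pod 150 mm wide (y 200 to 350 mm) with a dark panel 140 mm long tilted 30 degrees, falling towards the robot (-x) from z 130 to z 60 mm; the dial is at its middle (x 0, y 275 mm, z 95 mm)
- mould0: closed cast mould, dark grey, 106 mm long (own x) x 60 mm wide (own y) x 34 mm high, with a wooden grip bar on top along its x: 72 mm long, 20 mm wide, from 34 to 65 mm above the underside. Origin: centre of the underside, z up. 0.6 kg or so. The three moulds are alike; any mould may go on any mark, either way round
- mould1: closed cast mould, dark grey, 106 mm long (own x) x 60 mm wide (own y) x 34 mm high, with a wooden grip bar on top along its x: 72 mm long, 20 mm wide, from 34 to 65 mm above the underside. Origin: centre of the underside, z up. 0.6 kg or so. The three moulds are alike; any mould may go on any mark, either way round
- mould2: closed cast mould, dark grey, 106 mm long (own x) x 60 mm wide (own y) x 34 mm high, with a wooden grip bar on top along its x: 72 mm long, 20 mm wide, from 34 to 65 mm above the underside. Origin: centre of the underside, z up. 0.6 kg or so. The three moulds are alike; any mould may go on any mark, either way round
- mark0 (a point): copper rectangle inlaid flush in the heating plate, 126 mm (x) x 80 mm (y), 10 mm larger all round than a mould; this point is its centre, on the plate's surface, x along its long side (away from the robot), z up. Marks lie 115 mm apart in a row along y
- mark1 (a point): copper rectangle inlaid flush in the heating plate, 126 mm (x) x 80 mm (y), 10 mm larger all round than a mould; this point is its centre, on the plate's surface, x along its long side (away from the robot), z up. Marks lie 115 mm apart in a row along y
- mark2 (a point): copper rectangle inlaid flush in the heating plate, 126 mm (x) x 80 mm (y), 10 mm larger all round than a mould; this point is its centre, on the plate's surface, x along its long side (away from the robot), z up. Marks lie 115 mm apart in a row along y
- dial_grip (a point): grip point on the axis of the white selector dial, 36 mm above its underside, 8 mm below the top of its grip bar. z: the dial's axis, out of the sloped panel (30 degrees from vertical, leaning to the robot); x: the way the pointer points; turns with the dial. Dial: disc 64 mm across, 12 mm high; on it a bar 62 mm long (x), 18 mm wide, 32 mm high; a black line on its +x half is the pointer
- dial (a joint): turn of the dial in rad, clockwise (seen from outside) positive. Clicks every 40 degrees: 0 = white bar (off), 0.698 = one green dot, 1.396 = two yellow dots, 2.094 = three red dots; let go between clicks it springs to the nearest. Marks are on the panel, 50 mm from the axis: from straight up the slope, 60 and 20 degrees left, 20 and 60 right
- tumbler: bystander: steel cup 54 mm across, 70 mm high, on the heating plate's right rear corner; origin at the centre of its underside
- timer: bystander: white kitchen timer, 50 x 50 x 60 mm high, at the plate's right end; origin at the centre of its underside
- brush: bystander: wooden brush 200 mm long lying on the table at the right; origin under its middle
- spatula: bystander: spatula 240 mm long lying on the table at the left; origin under its middle
There are look-alikes about, which are no part of the job. What is shaped like the mould0 but green is not meant.

How it is judged (in metres and radians):
On the way, in this order (a step that is already met when the one before it is completed fails the run):
1. one mould stands centred and square on each of the three marks, released (((horizontal distance between mould0 and mark0 below 0.012 m and angle between the x axis of mould0 and the x axis of mark0, either way round below 0.14 rad) or (horizontal distance between mould1 and mark0 below 0.012 m and angle between the x axis of mould1 and the x axis of mark0, either way round below 0.14 rad) or (horizontal distance between mould2 and mark0 below 0.012 m and angle between the x axis of mould2 and the x axis of mark0, either way round below 0.14 rad)) and ((horizontal distance between mould0 and mark1 below 0.012 m and angle between the x axis of mould0 and the x axis of mark1, either way round below 0.14 rad) or (horizontal distance between mould1 and mark1 below 0.012 m and angle between the x axis of mould1 and the x axis of mark1, either way round below 0.14 rad) or (horizontal distance between mould2 and mark1 below 0.012 m and angle between the x axis of mould2 and the x axis of mark1, either way round below 0.14 rad)) and ((horizontal distance between mould0 and mark2 below 0.012 m and angle between the x axis of mould0 and the x axis of mark2, either way round below 0.14 rad) or (horizontal distance between mould1 and mark2 below 0.012 m and angle between the x axis of mould1 and the x axis of mark2, either way round below 0.14 rad) or (horizontal distance between mould2 and mark2 below 0.012 m and angle between the x axis of mould2 and the x axis of mark2, either way round below 0.14 rad)) and angle between each of mould0, mould1, mould2's own z axis and vertical below 0.05 rad and z of each of mould0, mould1, mould2 in the frame of hob below 0.104 m and linear speed of each of mould0, mould1, mould2 below 0.02 m/s and contact force between each of mould0, mould1, mould2 and the fingers below 0.3 N), for 0.2 s.
2. then the dial is turned to the two yellow dots (value of joint dial between 1.236 and 1.556 rad and velocity of joint dial between -0.1 and 0.1 rad/s), for 0.2 s.
At the end, for the whole second after the job is handed in: each copper mark has a mould standing flat on the plate with its centre within 12 mm of the mark's and its long side within 0.14 rad of the mark's; moulds at rest and released; the dial rests at the two yellow dots (1.396 rad, within 0.16) (all of step 1 and all of step 2); the robot touches nothing.
It fails at once if a bystander is shifted by more than 30 mm (distance of any of tumbler, timer, brush, spatula from where it was at the start of the episode above 0.03 m).
It fails at once if a mould is tipped by more than 30 degrees (angle between any of mould0, mould1, mould2's own z axis and vertical above 0.52 rad).
It also fails if it takes over 62 s, if anything falls off the work surface, if the arm or the gripper's body presses on something with over 40 N, if the wrist force passes 120 N, or if a joint passes its speed limit or range.

## Working session

There is one attempt and no reset: what is moved stays moved. The work goes in short steps, Python scripts to look and compute and a tool call to move; the robot and the scene stay as the last step left them, time stands still between calls to the robot, and variables do not carry over. Pictures are saved under pics/ and viewed, at most 10 in all, crops included, and the job is handed in when it is done.

Besides the shell and the picture viewer there is one more tool, called after "Emit:" as name(argument=value, ...), one argument or row to a line, values as JSON. apply_moves: Moves the arm, as the interface text tells. Its arguments: {"type":"object","properties":{"steps":{"type":"array"},"grip":{"type":"number"},"grip_force":{"type":"number"}},"required":["steps"]}

```bash
mkdir -p pics
cat > h.py <<'E'
import numpy as np, cv2
from plant import monitor, imaging, ctrl
def grab(n,tag):
    im=imaging.get_image(n); cv2.imwrite(f'pics/{tag}.png',im['color'][:,:,::-1]); np.save(f'pics/{tag}.npy',{k:im[k] for k in im},allow_pickle=True); return im
def load(tag): return np.load(f'pics/{tag}.npy',allow_pickle=True).item()
def cam(im):
    f=im['color'].shape[0]/2/np.tan(np.radians(im['fov_y'])/2); return f,im['cx'],im['cy'],np.array(im['world_from_camera'])
def ray(im,u,v,z):
    f,cx,cy,T=cam(im); d=T[:3,:3]@np.array([(u-cx)/f,(v-cy)/f,1]); o=T[:3,3]; return o+d*(z-o[2])/d[2]
def proj(im,p):
    f,cx,cy,T=cam(im); c=np.linalg.inv(T)@np.append(p,1); return np.array([f*c[0]/c[2]+cx,f*c[1]/c[2]+cy])
E
python3 - <<'E'
from h import *
for n in('scene','top'):
    im=grab(n,n+'0'); print(n,im['fov_y'],im['cx'],im['cy'],np.round(im['world_from_camera'],3).tolist())
a=[cv2.imread(f'pics/{n}0.png') for n in('scene','top')]
s=monitor.state(); print(s['ee_pos'],np.round(s['orientation'],3).tolist(),s['clock'],s['opening'],ctrl.nose_length,s['force'])
cv2.imwrite('pics/top0b.png',cv2.resize(a[1],(800,600),interpolation=cv2.INTER_CUBIC))
cv2.imwrite('pics/scene0b.png',cv2.resize(a[0],(800,600),interpolation=cv2.INTER_CUBIC))
E
```

```text
scene 51.2086630290948 275.91894331794373 203.59810086759833 [[0.71, 0.452, -0.54, 1177.42], [0.704, -0.474, 0.529, -704.469], [-0.017, -0.756, -0.655, 945.004], [0.0, 0.0, 0.0, 1.0]]
top 51.635214387412034 274.57907905757196 209.12890755639782 [[-0.006, -0.984, 0.177, 219.741], [-1.0, 0.01, 0.019, -47.364], [-0.021, -0.177, -0.984, 1495.242], [0.0, 0.0, 0.0, 1.0]]
[ 149.70611369 -657.66966553  247.36312102] [[0.975, 0.222, -0.0], [0.222, -0.975, 0.002], [-0.0, -0.002, -1.0]] 0.1 0.995756029872062 17.0 [-0.13787012  0.95430117 -0.39893734]
```

View pics/top0b.png

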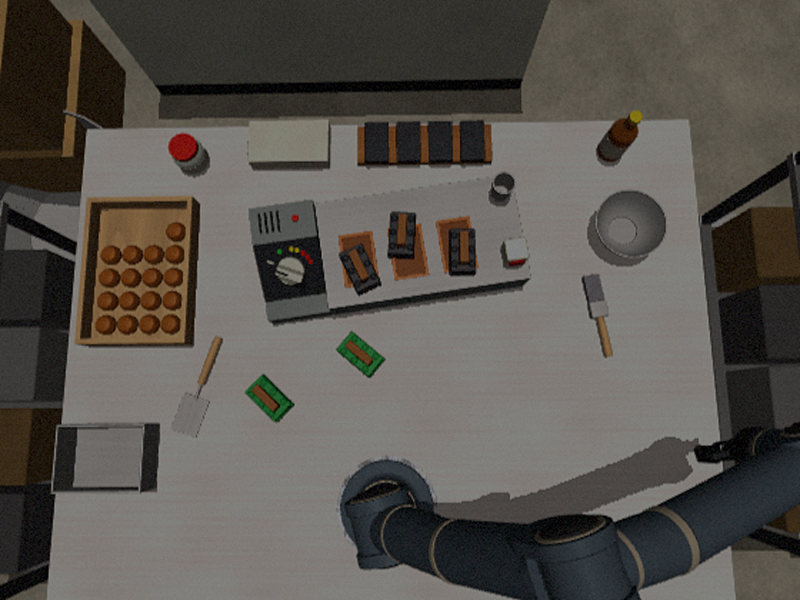

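View pics/scene0b.png

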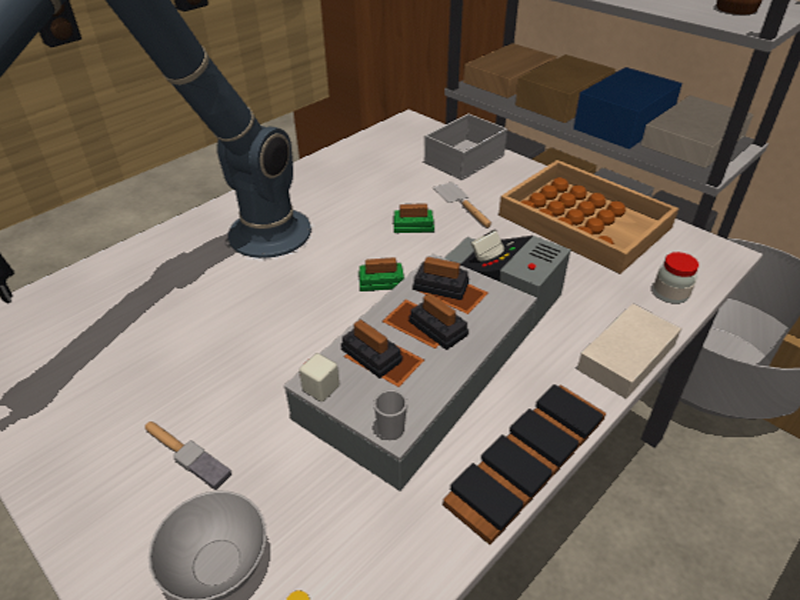

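The top view (800x600) shows three dark moulds on the plate at about (360,268), (403,235) and (461,250). Possible look-alikes are the green moulds at (270,397) and (360,353), and the black slabs on a wooden board at (425,142). I choose the three dark ones with wooden bars and check them in a close crop.

Run:
```python
import cv2
t=cv2.imread('pics/top0.png')[118:238,170:380]; s=cv2.imread('pics/scene0.png')[150:345,195:405]
cv2.imwrite('pics/tc.png',cv2.resize(t,None,fx=3.8,fy=3.8,interpolation=cv2.INTER_CUBIC))
cv2.imwrite('pics/sc.png',cv2.resize(s,None,fx=3,fy=3,interpolation=cv2.INTER_CUBIC))
```

```text
(no output)
```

View pics/tc.png

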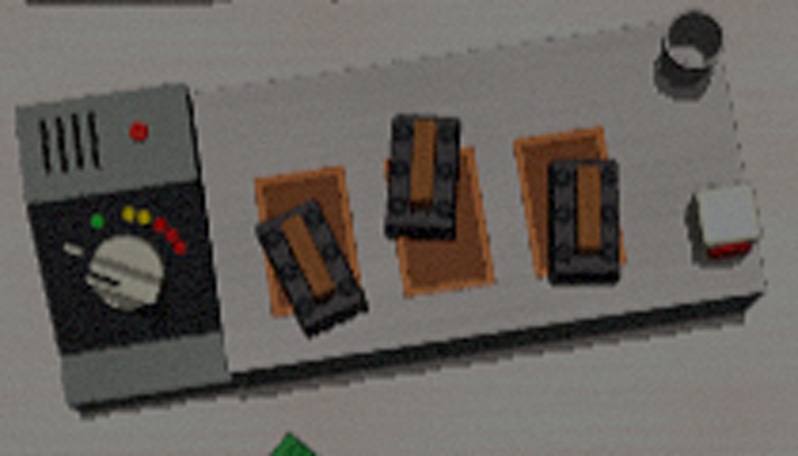

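View pics/sc.png

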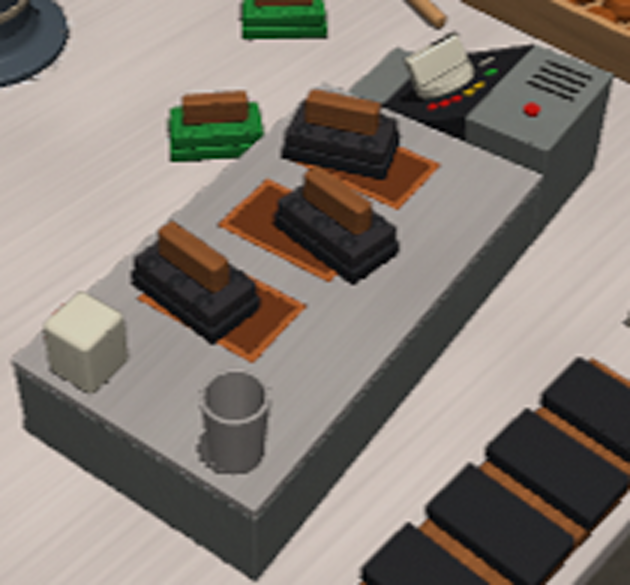

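The crops confirm the choice: three dark moulds with wooden bars, skewed on the copper marks, with the dial pointer near the white bar. I fit the hob from the mark corners and the moulds by silhouette, then overlay both.

```bash
cat > fit.py <<'E'
from h import *
from scipy.optimize import least_squares, minimize
def hobfit(T,S):
    tc=lambda x,y:((x+.5)/3.8-.5+170,(y+.5)/3.8-.5+118); sc=lambda x,y:((x+.5)/3-.5+195,(y+.5)/3-.5+150)
    # (mark y offset, sx, sy, pixel)
    O=[(T,115,1,1,tc(255,180)),(T,115,1,-1,tc(343,167)),(T,115,-1,1,tc(274,316)),(T,0,1,-1,tc(474,148)),(T,0,-1,-1,tc(494,283)),(T,0,-1,1,tc(406,297)),
     (T,-115,1,1,tc(515,140)),(T,-115,1,-1,tc(602,127)),(T,-115,-1,-1,tc(625,263)),(T,-115,-1,1,tc(537,278)),
     (S,-115,1,1,sc(303,306)),(S,-115,1,-1,sc(252,360)),(S,-115,-1,-1,sc(140,298)),(S,0,-1,1,sc(268,181)),(S,0,-1,-1,sc(220,222)),(S,0,1,-1,sc(330,279)),(S,115,1,1,sc(438,165)),(S,115,1,-1,sc(400,207))]
    def res(p):
        c,s=np.cos(p[2]),np.sin(p[2]); r=[]
        for im,dy,sx,sy,px in O:
            x,y=63*sx,dy+40*sy; r+=list(proj(im,[p[0]+c*x-s*y,p[1]+s*x+c*y,100])-px)
        return r
    r=least_squares(res,[650,0,.14],x_scale=[10,10,.1],loss='soft_l1'); print('hob',np.round(r.x,4),'res px',np.round(np.abs(np.reshape(res(r.x),(-1,2))).max(1),1)); return r.x
def box(p,a,b,z0,z1):
    c,s=np.cos(p[2]),np.sin(p[2]); return [[p[0]+c*x-s*y,p[1]+s*x+c*y,z] for x in(-a,a) for y in(-b,b) for z in(z0,z1)]
def hull(im,pts): return cv2.convexHull(np.float32([proj(im,q) for q in pts]))
K=4
def mask(h,roi):
    m=np.zeros((int(roi[3]*K),int(roi[2]*K)),np.uint8); q=((h.reshape(-1,2)-roi[:2]+.5)*K*16).astype(np.int32)
    cv2.fillPoly(m,[q],255,shift=4); return m>0
def mouldfit(ims,p0,z=100):
    data=[]
    for im in ims:
        c=proj(im,[p0[0],p0[1],z+20]); roi=(int(c[0])-36,int(c[1])-36,72,72)
        g=im['color'][roi[1]:roi[1]+72,roi[0]:roi[0]+72].astype(np.float32)
        g=cv2.resize(g.max(2),None,fx=K,fy=K,interpolation=cv2.INTER_CUBIC); data.append((im,roi,1/(1+np.exp((g-62)/6))-.5))
    def cost(p):
        t=0
        for im,roi,w in data:
            m=mask(hull(im,box(p,53,30,z,z+34)),roi); b=mask(hull(im,box(p,36,10,z+34,z+65)),roi); t-=w[m&~b].sum()
        return t/1000
    best=None
    for d in (-.15,0,.15):
        P=np.array(p0)+[0,0,d]; r=minimize(cost,P,method='Nelder-Mead',options=dict(initial_simplex=[P,P+[12,0,0],P+[0,12,0],P+[0,0,.12]],xatol=.02,fatol=.001))
        if best is None or r.fun<best.fun: best=r
    return best.x,best.fun
def draw(im,hob,moulds,name,roi,k):
    v=cv2.resize(im['color'][roi[1]:roi[1]+roi[3],roi[0]:roi[0]+roi[2],::-1],None,fx=k,fy=k,interpolation=cv2.INTER_CUBIC).copy()
    P=lambda h:((np.float32(h).reshape(-1,2)-roi[:2]+.5)*k).astype(np.int32)
    for p in moulds:
        cv2.polylines(v,[P(hull(im,box(p,53,30,100,134)))],1,(255,255,0),1); cv2.polylines(v,[P(hull(im,box(p,36,10,134,165)))],1,(0,255,255),1)
    c,s=np.cos(hob[2]),np.sin(hob[2])
    for dy in(-115,0,115): cv2.polylines(v,[P(hull(im,box([hob[0]-s*dy,hob[1]+c*dy,hob[2]],63,40,100,100.1)))],1,(255,0,255),1)
    R=np.array([[c,-s,0],[s,c,0],[0,0,1]]); o=R@[0,275,95]+[hob[0],hob[1],0]; n=R@[-.5,0,.866]; up=R@[.866,0,.5]; lf=R@[0,1,0]
    a=np.radians(60); dx=np.cos(a)*up+np.sin(a)*lf; dy_=np.cross(n,dx)
    b=[o+n*44+dx*i*31+dy_*j*9 for i,j in((1,1),(1,-1),(-1,-1),(-1,1))]
    cv2.polylines(v,[P([proj(im,q) for q in b])],1,(255,0,255),1)
    for A in(60,20,-20,-60):
        q=o+50*(np.cos(np.radians(A))*up+np.sin(np.radians(A))*lf); cv2.circle(v,tuple(int(i) for i in P(proj(im,q))[0]),3,(255,0,255),1)
    cv2.imwrite(name,v); return v
E
python3 - <<'E'
from fit import *
T,S=load('top0'),load('scene0'); h=hobfit(T,S)
ms=[]
for x,y,yaw in((312,268,.5),(424,178,-.05),(583,222,0.02)):
    w=ray(T,x/3.8+170,y/3.8+118,120); r,f=mouldfit([T,S],[w[0],w[1],yaw]); ms.append(r)
    rt=mouldfit([T],[r[0],r[1],r[2]])[0]; rs=mouldfit([S],list(r))[0]; print(np.round(w),np.round(r,3),round(f,2),np.round(rt,2),np.round(rs,2))
np.save('fit0.npy',np.vstack([h]+ms))
a=draw(T,h,ms,'pics/ot.png',(170,118,210,120),3.8)
b=draw(S,h,ms,'pics/os.png',(195,150,210,140),3.8)
E
```

```text
hob [ 5.819038e+02 -5.467640e+01  1.424000e-01] res px [0.6 0.5 0.6 0.6 0.3 0.7 0.9 0.2 0.4 0.5 1.2 1.  1.2 0.9 1.3 1.  0.8 1. ]
[536.  53. 120.] [5.38242e+02 5.56470e+01 4.27000e-01] -6.03 [5.3861e+02 5.5430e+01 4.4000e-01] [5.3629e+02 5.8020e+01 4.7000e-01]
[614. -44. 120.] [ 6.15338e+02 -4.10740e+01 -6.50000e-02] -6.66 [ 6.1805e+02 -4.1870e+01 -7.0000e-02] [ 6.1525e+02 -3.9360e+01 -8.0000e-02]
[ 573. -180.  120.] [ 5.75872e+02 -1.77393e+02 -4.50000e-02] -6.99 [ 5.7664e+02 -1.7892e+02 -3.0000e-02] [ 5.7424e+02 -1.7698e+02 -4.0000e-02]
```

View pics/ot.png

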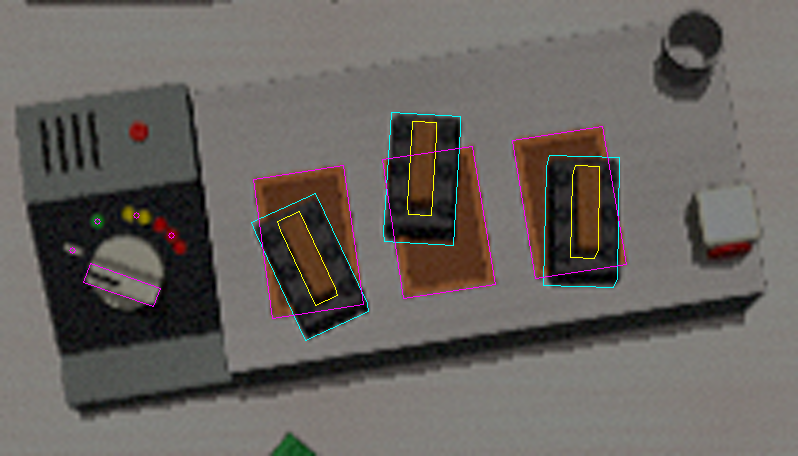

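View pics/os.png

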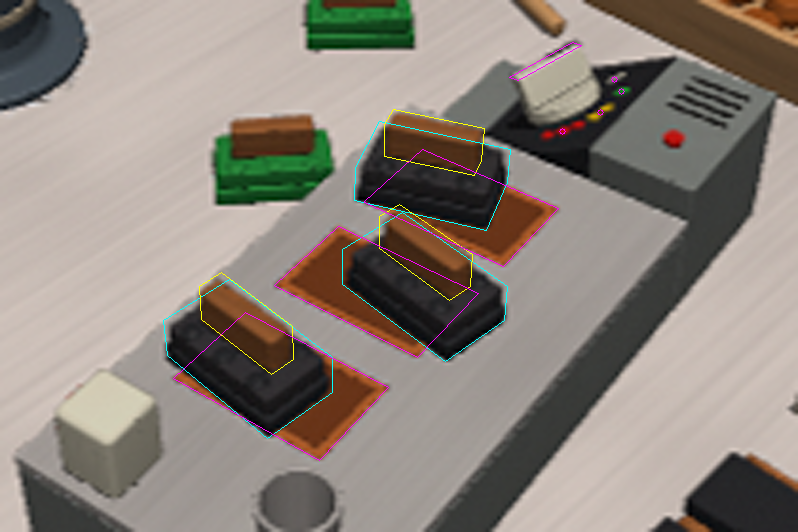

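The overlay matches: the marks, the dial and its off position fit to about 1 px, and the moulds to about 3 mm. I start with the right mould.

Create go.py:
```python
import sys; from h import *
def rel(x,y,z,yaw):
    s=monitor.state(); R=np.array(s['orientation']); p=np.array(s['ee_pos']); d=R.T@(np.array([x,y,z])-p)
    t=np.degrees(np.arctan2(R[1,0],R[0,0])-yaw); t=(t+90)%180-90
    print('shift cm',np.round(d/10,2),'turn',round(t,1),'| pos',np.round(p,1),'zax',np.round(R[:,2],3),'t',round(s['clock'],2),'open',round(s['opening'],3),'F',np.round(s['force'],1),'gf',round(s['grasp_force'],1))
if __name__=='__main__': rel(*map(float,sys.argv[1:]))
```

```text
(no output)
```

Emit:
apply_moves(
  steps=[
    [52.2,-37.2,0,14.8],
    [52.2,-37.2,0,14.8],
    [52.2,-37.2,0,14.8],
    [52.2,-37.2,0,14.8],
    [52.2,-37.2,0,14.8],
  ],
  grip=5,
  grip_force=50,
)

```text
clock: 0.72
ee_pos: [358.7, -423.0, 248.1]
orientation: [[0.999, -0.035, -0.0], [-0.035, -0.999, 0.0], [-0.0, -0.0, -1.0]]
force: [0.6, -0.6, 1.1]
opening: 0.591
grasp_force: 0.0
```

```bash
python3 go.py 576 -179 200 -.035
```

```text
shift cm [ 20.87 -25.14   4.81] turn 0.0 | pos [ 358.7 -423.   248.1] zax [-0.  0. -1.] t 0.72 open 0.591 F [ 0.6 -0.6  1.1] gf 0.0
```

Emit:
apply_moves(
  steps=[
    [20.9,-25.1,4.8,0],
    [20.9,-25.1,4.8,0],
    [20.9,-25.1,4.8,0],
    [20.9,-25.1,4.8,0],
    [20.9,-25.1,4.8,0],
  ],
)

```text
clock: 1.35
ee_pos: [564.5, -192.8, 202.4]
orientation: [[0.999, -0.035, -0.0], [-0.035, -0.999, -0.0], [-0.0, 0.0, -1.0]]
force: [1.2, -0.8, 0.6]
opening: 0.588
grasp_force: 0.0
```

```bash
python3 go.py 576 -179 180 -.035
```

```text
shift cm [ 1.1  -1.42  2.24] turn 0.0 | pos [ 564.5 -192.8  202.4] zax [-0. -0. -1.] t 1.35 open 0.588 F [ 1.2 -0.8  0.6] gf 0.0
```

Emit:
apply_moves(
  steps=[
    [1.1,-1.4,0,0],
    [1.1,-1.4,2,0],
    [1.1,-1.4,4,0],
    [1.1,-1.4,4.5,0],
    [1.1,-1.4,4.5,0],
  ],
)

```text
clock: 1.98
ee_pos: [574.9, -181.2, 157.9]
orientation: [[0.999, -0.035, -0.0], [-0.035, -0.999, -0.0], [-0.0, 0.0, -1.0]]
force: [-0.3, -0.5, 0.5]
opening: 0.582
grasp_force: 0.0
```

Emit:
apply_moves(
  steps=[
    [0,0,0,0],
    [0,0,0,0],
    [0,0,0,0],
    [0,0,0,0],
  ],
  grip=0.5,
)

```text
clock: 2.48
ee_pos: [575.7, -180.5, 158.9]
orientation: [[0.999, -0.034, 0.001], [-0.034, -0.999, -0.0], [0.001, 0.0, -1.0]]
force: [-0.9, 0.5, 5.6]
opening: 0.222
grasp_force: 52.1
```

```bash
python3 go.py 576 -179 157 -.035; python3 go.py 598 -168.5 157 .1424
```

```text
shift cm [ 0.03 -0.15  0.19] turn 0.0 | pos [ 575.7 -180.5  158.9] zax [ 0.001 -0.    -1.   ] t 2.48 open 0.222 F [-0.9  0.5  5.6] gf 52.1
shift cm [ 2.19 -1.28  0.19] turn -10.1 | pos [ 575.7 -180.5  158.9] zax [ 0.001 -0.    -1.   ] t 2.48 open 0.222 F [-0.9  0.5  5.6] gf 52.1
```

Emit:
apply_moves(
  steps=[
    [0,0,-0.6,0],
    [0,0,-1.2,0],
    [1.1,-0.6,-1.2,-5],
    [2.2,-1.3,-1.2,-10.1],
    [2.2,-1.3,-1.2,-10.1],
  ],
)

```text
clock: 3.1
ee_pos: [597.8, -167.6, 169.4]
orientation: [[0.99, 0.142, -0.001], [0.142, -0.99, 0.001], [-0.0, -0.001, -1.0]]
force: [-1.2, -0.0, -4.9]
opening: 0.224
grasp_force: 50.8
```

```bash
python3 go.py 598 -168.5 158.5 .1424
```

```text
shift cm [0.01 0.1  1.09] turn -0.0 | pos [ 597.8 -167.6  169.4] zax [-0.001  0.001 -1.   ] t 3.1 open 0.224 F [-1.2 -0.  -4.9] gf 50.8
```

Emit:
apply_moves(
  steps=[
    [0,0.1,0.6,0],
    [0,0.1,1.0,0],
    [0,0.1,1.1,0],
    [0,0.1,1.1,0],
  ],
)

```text
clock: 3.6
ee_pos: [597.6, -169.6, 158.9]
orientation: [[0.99, 0.141, 0.0], [0.141, -0.99, -0.0], [0.0, 0.0, -1.0]]
force: [-0.6, 0.6, -3.4]
opening: 0.222
grasp_force: 50.8
```

Emit:
apply_moves(
  steps=[
    [0,0,0,0],
    [0,0,0,0],
    [0,0,0,0],
  ],
  grip=5,
)

```text
clock: 3.98
ee_pos: [598.2, -169.3, 159.4]
orientation: [[0.99, 0.141, 0.001], [0.141, -0.99, -0.0], [0.001, 0.0, -1.0]]
force: [0.3, 0.5, -0.0]
opening: 0.584
grasp_force: 0.0
```

Emit:
apply_moves(
  steps=[
    [0,0,-2,0],
    [0,0,-4.2,0],
    [0,0,-4.2,0],
  ],
)

```text
clock: 4.35
ee_pos: [599.1, -169.5, 202.8]
orientation: [[0.99, 0.141, 0.004], [0.141, -0.99, -0.001], [0.004, 0.002, -1.0]]
force: [-0.1, -0.5, -0.1]
opening: 0.586
grasp_force: 0.0
```

```bash
python3 go.py 616 -42 200 -.07
```

```text
shift cm [  3.48 -12.38   0.28] turn 12.1 | pos [ 599.1 -169.5  202.8] zax [ 0.004 -0.001 -1.   ] t 4.35 open 0.586 F [-0.1 -0.5 -0.1] gf 0.0
```

Emit:
apply_moves(
  steps=[
    [1.8,-6.2,0.2,6],
    [3.5,-12.3,0.3,12.1],
    [3.5,-12.3,0.3,12.1],
    [3.5,-12.3,0.3,12.1],
  ],
)

```text
clock: 4.85
ee_pos: [614.6, -42.6, 196.9]
orientation: [[0.998, -0.068, -0.001], [-0.068, -0.998, -0.001], [-0.001, 0.001, -1.0]]
force: [-1.1, -0.5, 1.0]
opening: 0.583
grasp_force: 0.0
```

```bash
python3 go.py 616 -42 159 -.07
```

```text
shift cm [ 0.15 -0.07  3.79] turn 0.1 | pos [614.6 -42.6 196.9] zax [-0.001 -0.001 -1.   ] t 4.85 open 0.583 F [-1.1 -0.5  1. ] gf 0.0
```

Emit:
apply_moves(
  steps=[
    [0.1,0,1.9,0],
    [0.1,0,3.4,0],
    [0.1,0,3.7,0],
    [0.1,0,3.7,0],
  ],
)

```text
clock: 5.35
ee_pos: [615.8, -43.2, 160.3]
orientation: [[0.998, -0.07, -0.001], [-0.07, -0.998, 0.0], [-0.001, 0.0, -1.0]]
force: [0.0, 0.5, -0.2]
opening: 0.585
grasp_force: 0.0
```

Emit:
apply_moves(
  steps=[
    [0,0,0,0],
    [0,0,0,0],
    [0,0,0,0],
    [0,0,0,0],
  ],
  grip=0.5,
)

```text
clock: 5.85
ee_pos: [616.4, -42.4, 161.6]
orientation: [[0.998, -0.069, 0.001], [-0.069, -0.998, 0.0], [0.001, -0.0, -1.0]]
force: [-0.8, 1.5, 3.6]
opening: 0.219
grasp_force: 53.7
```

```bash
python3 go.py 581.9 -54.7 159 .1424
```

```text
shift cm [-3.36  1.47  0.25] turn -12.1 | pos [616.4 -42.4 161.6] zax [ 0.001  0.    -1.   ] t 5.85 open 0.219 F [-0.8  1.5  3.6] gf 53.7
```

Emit:
apply_moves(
  steps=[
    [0,0,-0.6,0],
    [0,0,-1.2,0],
    [-1.7,0.7,-1.2,-6],
    [-3.4,1.5,-1.2,-12.1],
    [-3.4,1.5,-1.2,-12.1],
  ],
)

```text
clock: 6.48
ee_pos: [579.5, -56.5, 172.5]
orientation: [[0.99, 0.139, -0.002], [0.139, -0.99, -0.001], [-0.002, 0.0, -1.0]]
force: [0.5, 0.5, -4.6]
opening: 0.221
grasp_force: 52.7
```

```bash
python3 go.py 581.9 -54.7 160.8 .1424
```

```text
shift cm [ 0.26 -0.15  1.17] turn -0.2 | pos [579.5 -56.5 172.5] zax [-0.002 -0.001 -1.   ] t 6.47 open 0.221 F [ 0.5  0.5 -4.6] gf 52.7
```

Emit:
apply_moves(
  steps=[
    [0.2,-0.1,0.6,0],
    [0.2,-0.1,1.0,0],
    [0.2,-0.1,1.1,0],
    [0.2,-0.1,1.1,0],
  ],
)

```text
clock: 6.98
ee_pos: [583.1, -53.8, 161.7]
orientation: [[0.99, 0.142, 0.0], [0.142, -0.99, 0.0], [0.0, -0.0, -1.0]]
force: [0.7, -0.5, -4.2]
opening: 0.219
grasp_force: 52.7
```

Emit:
apply_moves(
  steps=[
    [0,0,0,0],
    [0,0,0,0],
    [0,0,0,0],
  ],
  grip=5,
)

```text
clock: 7.35
ee_pos: [583.3, -54.1, 162.4]
orientation: [[0.99, 0.141, 0.001], [0.141, -0.99, -0.0], [0.001, 0.0, -1.0]]
force: [0.3, -0.6, -0.3]
opening: 0.588
grasp_force: 0.0
```

Emit:
apply_moves(
  steps=[
    [0,0,-2,0],
    [0,0,-4,0],
    [0,0,-4,0],
  ],
)

```text
clock: 7.72
ee_pos: [584.0, -54.1, 203.6]
orientation: [[0.99, 0.141, 0.004], [0.141, -0.99, -0.0], [0.004, 0.001, -1.0]]
force: [-0.0, -0.1, -0.5]
opening: 0.585
grasp_force: 0.0
```

```bash
python3 go.py 538.2 55.3 200 .435
```

```text
shift cm [ -3.   -11.47   0.34] turn -16.8 | pos [584.  -54.1 203.6] zax [ 0.004 -0.    -1.   ] t 7.72 open 0.585 F [-0.  -0.1 -0.5] gf 0.0
```

Emit:
apply_moves(
  steps=[
    [-1.5,-5.7,0.2,-8],
    [-3,-11.5,0.3,-16.8],
    [-3,-11.5,0.3,-16.8],
    [-3,-11.5,0.3,-16.8],
  ],
)

```text
clock: 8.22
ee_pos: [536.8, 54.9, 198.3]
orientation: [[0.907, 0.421, -0.001], [0.421, -0.907, -0.001], [-0.001, 0.0, -1.0]]
force: [1.1, -0.7, -0.2]
opening: 0.588
grasp_force: 0.0
```

```bash
python3 go.py 538.2 55.3 160 .435
```

```text
shift cm [0.15 0.02 3.83] turn -0.0 | pos [536.8  54.9 198.3] zax [-0.001 -0.001 -1.   ] t 8.22 open 0.588 F [ 1.1 -0.7 -0.2] gf 0.0
```

Emit:
apply_moves(
  steps=[
    [0.1,0,1.9,0],
    [0.1,0,3.4,0],
    [0.1,0,3.8,0],
    [0.1,0,3.8,0],
  ],
)

```text
clock: 8.72
ee_pos: [537.9, 55.5, 160.6]
orientation: [[0.907, 0.421, -0.001], [0.421, -0.907, -0.0], [-0.001, -0.0, -1.0]]
force: [0.2, -0.6, 0.2]
opening: 0.588
grasp_force: 0.0
```

Emit:
apply_moves(
  steps=[
    [0,0,0,0],
    [0,0,0,0],
    [0,0,0,0],
    [0,0,0,0],
  ],
  grip=0.5,
)

```text
clock: 9.22
ee_pos: [538.4, 55.7, 161.5]
orientation: [[0.907, 0.421, 0.002], [0.421, -0.907, -0.0], [0.001, 0.001, -1.0]]
force: [0.9, -1.0, 5.0]
opening: 0.222
grasp_force: 54.3
```

```bash
python3 go.py 565.6 59.2 160 .1424
```

```text
shift cm [2.61 0.83 0.16] turn 16.7 | pos [538.4  55.7 161.5] zax [ 0.002 -0.    -1.   ] t 9.22 open 0.222 F [ 0.9 -1.   5. ] gf 54.3
```

Emit:
apply_moves(
  steps=[
    [0,0,-1,0],
    [0,0,-1.2,4],
    [1.3,0.4,-1.2,10],
    [2.6,0.8,-1.2,16.7],
    [2.6,0.8,-1.2,16.7],
  ],
)

```text
clock: 9.85
ee_pos: [564.3, 60.0, 172.0]
orientation: [[0.989, 0.145, -0.002], [0.145, -0.989, 0.0], [-0.002, -0.0, -1.0]]
force: [-0.5, -0.3, -6.9]
opening: 0.218
grasp_force: 53.0
```

```bash
python3 go.py 565.6 59.2 161 .1424
```

```text
shift cm [0.12 0.1  1.1 ] turn 0.2 | pos [564.3  60.  172. ] zax [-0.002  0.    -1.   ] t 9.85 open 0.218 F [-0.5 -0.3 -6.9] gf 53.0
```

Emit:
apply_moves(
  steps=[
    [0.1,0.1,0.6,0],
    [0.1,0.1,1.0,0],
    [0.1,0.1,1.1,0],
    [0.1,0.1,1.1,0],
  ],
)

```text
clock: 10.35
ee_pos: [565.8, 58.8, 161.8]
orientation: [[0.99, 0.143, 0.0], [0.143, -0.99, 0.0], [0.0, -0.0, -1.0]]
force: [0.1, 0.2, -6.2]
opening: 0.227
grasp_force: 52.9
```

Emit:
apply_moves(
  steps=[
    [0,0,0,0],
    [0,0,0,0],
    [0,0,0,0],
  ],
  grip=5,
)

```text
clock: 10.72
ee_pos: [566.5, 59.0, 162.6]
orientation: [[0.99, 0.143, 0.002], [0.143, -0.99, 0.0], [0.002, 0.0, -1.0]]
force: [-0.1, -0.1, 0.4]
opening: 0.586
grasp_force: 0.0
```

Emit:
apply_moves(
  steps=[
    [0,0,-3,0],
    [0,0,-8,0],
    [-6,-6,-10,0],
    [-10,-12,-10,0],
    [-12,-18,-10,0],
  ],
)

```text
clock: 11.35
ee_pos: [438.2, 192.9, 262.2]
orientation: [[0.99, 0.142, 0.002], [0.142, -0.99, 0.0], [0.002, 0.0, -1.0]]
force: [0.7, 0.2, -0.5]
opening: 0.586
grasp_force: 0.0
```

Run:
```python
from fit import *
s=monitor.state(); print(np.round(s['ee_pos'],1),s['clock'])
T,S=grab('top','top1'),grab('scene','scene1'); h=np.load('fit0.npy')[0]; c,sn=np.cos(h[2]),np.sin(h[2])
ms=[[h[0]-sn*d,h[1]+c*d,h[2]] for d in(115,0,-115)]
draw(T,h,ms,'pics/ot1.png',(170,118,210,120),3.8)
a=draw(S,h,ms,'pics/os1.png',(195,150,210,140),3.8)
```

```text
[438.2 192.9 262.2] 11.35
```

View pics/os1.png

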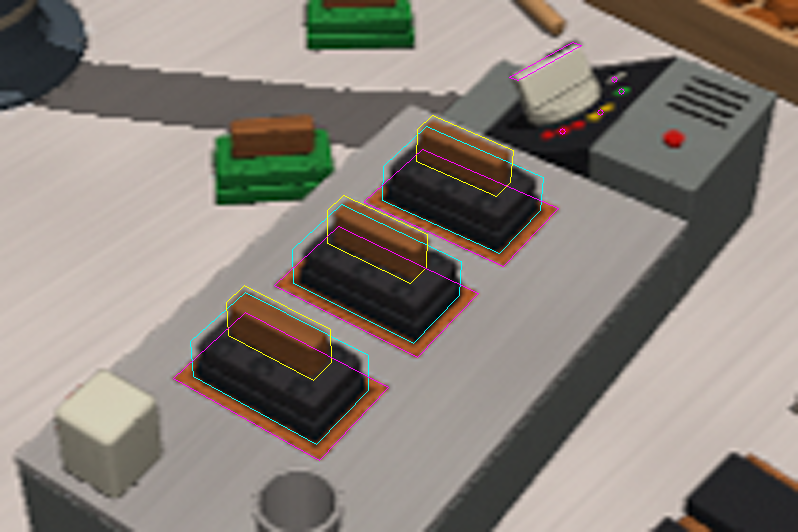

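The scene view shows all three moulds square inside their copper borders, with an even copper rim all round (about (265,375), (375,275) and (460,190)). I confirm this numerically and work out an arc that pushes the dial bar with the closed fingers, because the tool can't tilt.

```bash
cat > dial.py <<'E'
from h import *
hob=np.load('fit0.npy')[0]; c,s=np.cos(hob[2]),np.sin(hob[2]); Rh=np.array([[c,-s,0],[s,c,0],[0,0,1]])
def pose(A,gap=0,r=22):
    """TCP target with the -x tool face on the bar's ccw side, pointer A deg left of up-slope"""
    a=np.radians(A); u=np.array([.866,0,.5]);l=np.array([0,1.,0]);n=np.array([-.5,0,.866]); O=np.array([0,275,95.])
    d=np.cos(a)*u+np.sin(a)*l; t=np.sin(a)*u-np.cos(a)*l
    dh=d[:2]/np.linalg.norm(d[:2]); m=np.array([dh[1],-dh[0]])
    tip=124+(60-A)/80*9
    pts=[O+rr*d-9*t+h*n for rr in np.linspace(r-11,31,9) for h in np.linspace(12,44,33)]
    f=min(p[:2]@m for p in pts if p[2]>tip-13)
    e=O+r*d-9*t+40*n
    xy=m*(f-11-gap)+dh*(e[:2]@dh)
    w=Rh@np.array([*xy,0])+[hob[0],hob[1],0]; x=Rh[:2,:2]@(-m)
    return np.array([w[0],w[1],tip+17]),np.arctan2(x[1],x[0])
if __name__=='__main__':
    for A in(60,40,20,0,-20): p,y=pose(A); print(A,np.round(p,1),round(np.degrees(y),1))
E
python3 - <<'E'
from fit import *
import dial
T,S=load('top1'),load('scene1'); h=dial.hob
for d in(115,0,-115):
    p=[h[0]-dial.s*d,h[1]+dial.c*d,h[2]]; print(np.round(mouldfit([T,S],p)[0]-p,2),np.round(mouldfit([T],p)[0]-p,2))
s=monitor.state(); print('q',np.round(s['q'],2),ctrl.nose_length)
E
python3 dial.py; python3 go.py 438 193 262 2.8
```

```text
[-0.73 -0.58  0.01] [ 0.62 -1.17  0.01]
[ 0.87  1.76 -0.01] [ 0.98  0.99 -0.  ]
[-0.9   0.31 -0.03] [ 0.02  0.51 -0.01]
q [-0.08  0.17 -0.48  1.95  0.09  1.05 -2.02] 17.0
60 [510.3 242.4 141. ] 161.6
40 [519.8 244.5 143.2] 142.3
20 [529.8 242.8 145.5] 121.0
0 [539.1 237.2 147.8] 98.2
-20 [547.5 234.4 150. ] 75.4
shift cm [0.18 0.58 0.05] turn 28.5 | pos [435.3 198.5 262.5] zax [ 0.001  0.003 -1.   ] t 11.45 open 0.585 F [0.2 0.1 0.2] gf 0.0
```

View pics/ot1.png

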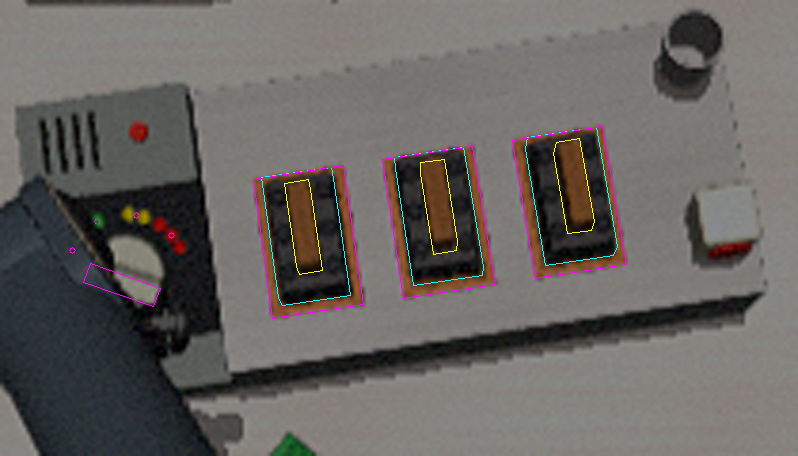

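Top view: all three moulds lie within 2 mm and 0.03 rad of their marks (e.g. (302,240), (438,215), (570,195)). Next I turn the tool and move beside the dial.

Emit:
apply_moves(
  steps=[
    [3,-2,3,-10],
    [5,-4,4,-20],
    [5,-4,4,-30],
    [5,-4,4,-40],
    [5,-4,4,-50],
  ],
  grip=0,
)

```text
clock: 12.08
ee_pos: [483.6, 238.6, 221.2]
orientation: [[0.522, 0.853, 0.0], [0.853, -0.522, -0.0], [0.0, 0.0, -1.0]]
force: [-0.4, -0.6, 0.1]
opening: -0.0
grasp_force: 0.0
```

Emit:
apply_moves(
  steps=[
    [0,0,0,-10],
    [0,0,0,-20],
    [0,0,0,-30],
    [0,0,0,-40],
    [0,0,0,-50],
  ],
)

```text
clock: 12.7
ee_pos: [483.7, 238.4, 221.4]
orientation: [[-0.318, 0.948, 0.001], [0.948, 0.318, -0.0], [-0.0, 0.001, -1.0]]
force: [0.4, -0.1, -0.8]
opening: -0.001
grasp_force: 0.0
```

Emit:
apply_moves(
  steps=[
    [0,0,0,-10],
    [0,0,0,-20],
    [0,0,0,-30],
    [0,0,0,-40],
    [0,0,0,-52],
  ],
)

```text
clock: 13.32
ee_pos: [483.7, 238.4, 221.4]
orientation: [[-0.935, 0.354, 0.001], [0.354, 0.935, -0.0], [-0.001, 0.0, -1.0]]
force: [0.7, -0.3, -0.3]
opening: 0.002
grasp_force: 0.0
```

Run:
```python
from dial import *; import go
for g in(15,3):
    p,y=pose(60,g); go.rel(*p,y)
print(np.round(monitor.state()['q'],2),ctrl.nose_length)
```

```text
shift cm [-0.84  1.26  8.04] turn -2.3 | pos [483.7 238.4 221.4] zax [ 0.001 -0.    -1.   ] t 13.32 open 0.002 F [ 0.7 -0.3 -0.3] gf 0.0
shift cm [-2.04  1.31  8.04] turn -2.3 | pos [483.7 238.4 221.4] zax [ 0.001 -0.    -1.   ] t 13.32 open 0.002 F [ 0.7 -0.3 -0.3] gf 0.0
[ 0.24  0.46 -1.01  1.85  0.44  1.08  0.27] 17.0
```

Emit:
apply_moves(
  steps=[
    [-0.8,1.3,4,-2.3],
    [-0.8,1.3,7,-2.3],
    [-0.8,1.3,8,-2.3],
    [-0.8,1.3,8,-2.3],
  ],
)

```text
clock: 13.82
ee_pos: [495.4, 248.0, 141.2]
orientation: [[-0.947, 0.321, -0.0], [0.321, 0.947, -0.0], [0.0, -0.0, -1.0]]
force: [-0.1, 0.4, 0.2]
opening: 0.004
grasp_force: 0.0
```

Run:
```python
from dial import *; import go
for A in(60,50,40,30,20,10): 
    p,y=pose(A); print(A,end=' '); go.rel(*p,y)
```

```text
60 shift cm [-1.59 -0.04  0.02] turn -0.3 | pos [495.4 248.  141.2] zax [-0. -0. -1.] t 13.82 open 0.004 F [-0.1  0.4  0.2] gf 0.0
50 shift cm [-1.98  0.24 -0.09] turn 9.1 | pos [495.4 248.  141.2] zax [-0. -0. -1.] t 13.82 open 0.004 F [-0.1  0.4  0.2] gf 0.0
40 shift cm [-2.42  0.45 -0.2 ] turn 19.0 | pos [495.4 248.  141.2] zax [-0. -0. -1.] t 13.82 open 0.004 F [-0.1  0.4  0.2] gf 0.0
30 shift cm [-2.91  0.58 -0.31] turn 29.4 | pos [495.4 248.  141.2] zax [-0. -0. -1.] t 13.82 open 0.004 F [-0.1  0.4  0.2] gf 0.0
20 shift cm [-3.43  0.61 -0.43] turn 40.3 | pos [495.4 248.  141.2] zax [-0. -0. -1.] t 13.82 open 0.004 F [-0.1  0.4  0.2] gf 0.0
10 shift cm [-3.96  0.55 -0.54] turn 51.6 | pos [495.4 248.  141.2] zax [-0. -0. -1.] t 13.82 open 0.004 F [-0.1  0.4  0.2] gf 0.0
```

Emit:
apply_moves(
  steps=[
    [-0.8,0,0,0],
    [-1.6,0,0,0],
    [-2.0,0.2,-0.1,9.1],
    [-2.4,0.45,-0.2,19],
    [-2.9,0.6,-0.3,29.4],
  ],
)

```text
clock: 14.45
ee_pos: [522.4, 247.1, 145.3]
orientation: [[-0.665, 0.747, -0.003], [0.747, 0.665, 0.003], [0.004, -0.0, -1.0]]
force: [-6.4, 2.5, 3.9]
opening: -0.001
grasp_force: 3.1
```

Run:
```python
from dial import *; import go
for A in(30,20,10,0,-10,-20): 
    p,y=pose(A); print(A,end=' '); go.rel(*p,y)
```

```text
30 shift cm [-0.38 -0.02  0.09] turn -0.2 | pos [522.4 247.1 145.3] zax [-0.003  0.003 -1.   ] t 14.45 open -0.001 F [-6.4  2.5  3.9] gf 3.1
20 shift cm [-0.82  0.27 -0.02] turn 10.7 | pos [522.4 247.1 145.3] zax [-0.003  0.003 -1.   ] t 14.45 open -0.001 F [-6.4  2.5  3.9] gf 3.1
10 shift cm [-1.31  0.48 -0.14] turn 22.0 | pos [522.4 247.1 145.3] zax [-0.003  0.003 -1.   ] t 14.45 open -0.001 F [-6.4  2.5  3.9] gf 3.1
0 shift cm [-1.85  0.59 -0.25] turn 33.5 | pos [522.4 247.1 145.3] zax [-0.003  0.003 -1.   ] t 14.45 open -0.001 F [-6.4  2.5  3.9] gf 3.1
-10 shift cm [-2.18  0.83 -0.37] turn 45.0 | pos [522.4 247.1 145.3] zax [-0.003  0.003 -1.   ] t 14.45 open -0.001 F [-6.4  2.5  3.9] gf 3.1
-20 shift cm [-2.61  1.03 -0.48] turn 56.3 | pos [522.4 247.1 145.3] zax [-0.003  0.003 -1.   ] t 14.45 open -0.001 F [-6.4  2.5  3.9] gf 3.1
```

Emit:
apply_moves(
  steps=[
    [-0.5,0.3,-0.1,10.7],
    [-1.0,0.5,-0.2,21.4],
    [-1.6,0.6,-0.3,32],
    [-2.0,0.8,-0.4,42.7],
    [-2.3,1.0,-0.5,53],
  ],
)

```text
clock: 15.08
ee_pos: [548.3, 234.2, 150.0]
orientation: [[0.199, 0.98, 0.001], [0.98, -0.199, 0.001], [0.001, 0.001, -1.0]]
force: [-1.0, -0.4, 0.0]
opening: 0.001
grasp_force: 0.0
```

Run:
```python
from dial import *; import go
for A in(-10,-20): 
    p,y=pose(A); print(A,end=' '); go.rel(*p,y)
S=grab('scene','s2')['color'][130:210,300:400,::-1]
cv2.imwrite('pics/s2c.png',cv2.resize(S,None,fx=6,fy=6,interpolation=cv2.INTER_CUBIC))
```

```text
-10 shift cm [ 0.11 -0.55  0.12] turn -8.1 | pos [548.3 234.2 150. ] zax [ 0.001  0.001 -1.   ] t 15.07 open 0.001 F [-1.  -0.4  0. ] gf 0.0
-20 shift cm [ 0.01 -0.08  0.  ] turn 3.2 | pos [548.3 234.2 150. ] zax [ 0.001  0.001 -1.   ] t 15.07 open 0.001 F [-1.  -0.4  0. ] gf 0.0
```

View pics/s2c.png

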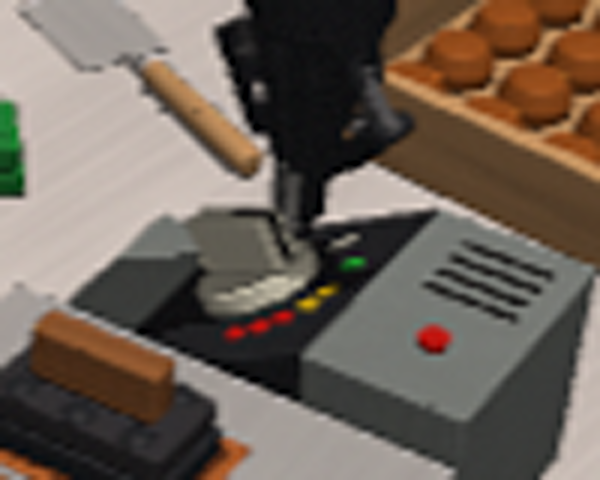

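The bar now points towards the yellow dots (about (315,298) in the crop), and the contact force is zero, as if it has clicked in. I back off and check.

Emit:
apply_moves(
  steps=[
    [1.0,0,0,0],
    [2.0,0,0,0],
    [2.0,0,-5,0],
    [2.0,0,-10,0],
    [2.0,-5,-12,0],
  ],
)

```text
clock: 15.75
ee_pos: [505.6, 263.9, 272.1]
orientation: [[0.196, 0.981, 0.005], [0.981, -0.196, 0.004], [0.005, 0.004, -1.0]]
force: [-0.4, 0.4, -0.3]
opening: -0.002
grasp_force: 0.0
```

Emit:
apply_moves(
  steps=[
    [0,-6,0,0],
    [0,-11,0,0],
    [0,-11,0,0],
    [0,-11,0,0],
  ],
)

```text
clock: 16.25
ee_pos: [394.9, 284.8, 269.5]
orientation: [[0.192, 0.981, 0.001], [0.981, -0.192, 0.0], [0.0, 0.001, -1.0]]
force: [0.3, -0.4, 0.1]
opening: 0.002
grasp_force: 0.0
```

Run:
```python
from dial import *
im=grab('scene','s3'); S=im['color'][130:210,300:400,::-1]
v=cv2.resize(S,None,fx=6,fy=6,interpolation=cv2.INTER_CUBIC)
u=Rh@[.866,0,.5];l=Rh@[0,1,0];n=Rh@[-.5,0,.866];o=Rh@[0,275,95]+[hob[0],hob[1],0]
a=np.radians(-20);d=np.cos(a)*u+np.sin(a)*l;t=np.cross(n,d)
q=np.array([(proj(im,o+44*n+i*31*d+j*9*t)-[300,130]+.5)*6 for i,j in((1,1),(1,-1),(-1,-1),(-1,1))],np.int32)
cv2.polylines(v,[q],1,(255,0,255),1); cv2.imwrite('pics/s3c.png',v); s=monitor.state(); print(np.round(s['force'],1),np.round(s['ee_pos']),s['clock'])
```

```text
[0.3 0.1 0.2] [395. 285. 269.] 16.3
```

View pics/s3c.png

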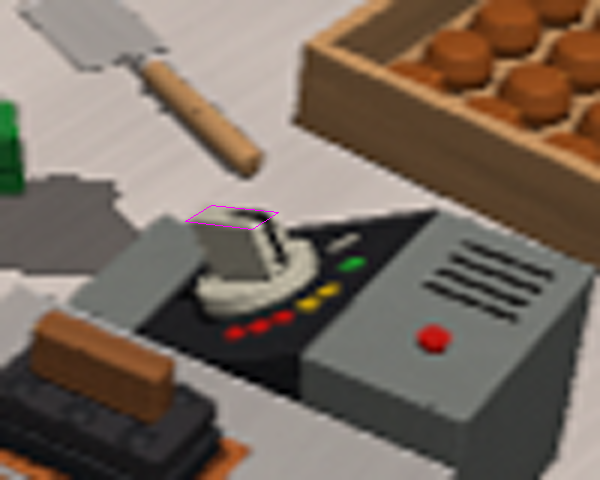

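The dial bar coincides with the predicted outline for two yellow dots: its top is at about (232,217) and the black pointer line faces the yellow dots at (315,298). The robot is clear of everything, so I hand in.

```bash
python3 -c "
from plant import ctrl; print(ctrl.job_done())"
```

```text
the job is handed in; nothing more can be done
None
```

I handed the job in at about 16 s on the robot's clock: the three moulds measured within 2 mm and 0.03 rad of their marks, the dial sits at the two yellow dots in the last picture, and the arm is clear; no verdict was returned.

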